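Lift a heating block out of the block heater with its quarter-turn key

TASK

Take the empty heating block, the one with six large holes, out of the block heater: slide the T-handled lifting key out of its forked stand, pass its T-head down through the slot in that block, give it a quarter turn so that it locks under the slot, lift the block out and set it down gently, flat, in the middle of the cooling plate and square to it (long sides along long sides). Leave the key standing locked in the block, and leave the other block and the bottles and tip box where they are.

Things in the scene. Friction and masses are not known exactly. Their poses are not given: they have to be found in the camera images.
- key: Lifting key, 85.5 mm tall, 0.14 kg: black T-handle, steel shank 10 mm thick, steel collar disc (34 mm across, 4 mm thick) and a T-head at the foot, parallel to the handle. Origin: centre of the collar's underside; z up the shank, x along handle and T-head. Starts hanging upright by its collar in the stand's fork, its x within 0.6 rad of square across the fork.
- handle (a point): Middle of the key's T-handle, 53 mm above the key's origin. The handle is 90 mm long (x), 16 wide (y) and 16 high; its underside is 41 mm above the collar's top.
- head (a point): Middle of the underside of the key's T-head, 24.5 mm below the key's origin. The T-head is 40 mm long (x), 12 wide (y) and 10 high, so its top is 14.5 mm below the collar's underside.
- stand: Fixed steel key stand: base 80 x 70 mm, an upright at x = +28 to +36 mm, and a level fork (z = 86 to 92 mm): two prongs 17.5 mm wide, 15 mm apart, ending at x = -27 mm, open toward -x. Origin: underside of the base, straight below the hanging key. The T-head hangs 8.5 mm below the prongs and cannot go up between them: slide the key 50 mm along the stand's -x.
- block: The block to take out: bare aluminium, loose, 95 (x) x 76 (y) x 50 (z) mm, about 0.7 kg, three empty 17 mm holes at each end. Origin: centre of its underside; z up. It stands in one of the heater's two wells, its x along the heater's x. On the locked key it hangs level and can swivel 9 degrees.
- slot (a point): Middle of the block's slot, at the block's top, straight above its origin. The slot is 44 mm long (block's x) and 16 wide, through a 12 mm roof into a hollow 48 x 48 mm, 30 mm deep from the top, in which the T-head can turn either way. With the collar on the top the head is 2.5 mm below the roof; after a quarter turn it can rise 7.5 mm, into a groove across the slot (18 mm wide, 5 deep).
- block_in_use: The block to leave alone: same size, material and slot, but with sixteen small holes (10 mm), eight of them with white-capped tubes whose caps stand 7 mm above its top. Origin: centre of its underside. It sits in the other well.
- heater: Fixed white two-block heater, case 210 x 210 mm, 88 mm high, sloping control panel on its -x side. Origin: centre of its underside. Two open wells centred at x = +35, y = +48 and -48 mm, each 100 x 81 mm, floor at z = 36 mm: the blocks have 2.5 mm of play all round and their tops lie 2 mm below the case's top.
- plate: Fixed flat aluminium cooling plate, 150 (x) x 130 (y) mm, top at z = 12 mm. Origin: centre of its underside; x along its long side.
- bottle: Bystander: amber bottle with black cap, 86 mm diameter, 180 mm tall, 0.75 kg, loose, standing in the lane between heater and plate. Origin: centre of its underside.
- small_bottle: Bystander: small amber bottle with black cap, 48 mm diameter, 95 mm tall, loose, near the plate. Origin: centre of its underside.
- tip_box: Bystander: closed pipette-tip box 85 (x) x 122 (y) x 69 mm, loose, near the plate. Origin: centre of its underside.
There are look-alikes about, which are no part of the job. Leave any green look-alike of the key alone. Leave any green or pink look-alike of the block alone.

How it is judged:
By the outcome, as a careful person would: the job done as asked, in the order asked, and still so for the second after the job is handed in, with the robot touching nothing.
It also fails if it takes over 58 s, if anything falls off the work surface, if the arm or the gripper's body presses on something with over 40 N, if the wrist force passes 120 N, or if a joint passes its speed limit or range.

ROBOT

A 6-joint arm with a two-finger parallel gripper is mounted at the origin on the work surface. World frame = base frame: x ahead of the robot, y to its left, z up, the work surface at z = 0. Lengths are in m, angles in rad, forces in N, time in s.
With the tool pointing down it reaches from about 0.4 to 0.825 m from the base axis. Payload 7 kg.
Tool frame: the origin (TCP) lies between the finger pads; the fingertips stand 11 mm ahead of it and the grasp point (between the pads) lies 8 mm behind it; x points along the fingers, z is the direction in which the jaws open and shut, and the axes are right-handed (so a half turn about x gives the same grasp; the last joint's range is limited). The gripper opens to 88 mm and grips with 3 to 60 N. Pads are 19 mm wide; open, the fingers measure 130 mm over their backs; the gripper's body (78 mm by 193 mm) begins 47 mm behind the grasp point.
Start: joints at [1.466, 0.359, 0.012, 0, -1.224, -0.288], TCP at [0.258, 0.624, 0.238] pointing down, gripper open.
Joint ranges: [-3.07, 3.07], [-1.43, 2.12], [-1.02, 1.25], [-3.03, 1.67], [-3.05, -0], [-3.03, 3.03]. Speed limits (rad/s): [2.39, 2.39, 3.01, 3.14, 3.14, 3.14].

INTERFACE

Orientations are given as [roll, pitch, yaw] about the fixed x, y, z axes, in that order (R = Rz(yaw) Ry(pitch) Rx(roll)).
In Python, from station import arm gives the robot as it stands.
- The arm moves only by the tool jog_arm, never from a script. Its argument "motion" is a list of rows, each an object of numbers: "dx", "dy", "dz": the shift along the tool's x, y, z in m; "twist": the turn about the tool's x in degrees. In form: [{"dx": .., "dy": .., "dz": .., "twist": ..}, ...]. A call has 1 to 20 rows; each row is the pose to reach, as a shift and turn from the pose commanded when the call began, along the tool's axes at that moment; what a row does not reach only later rows make up. A row lasts 1/12 s, in which the tool goes at most 41.7 mm and 7.16 degrees, less where a joint would pass 70% of its speed; a pose out of reach is approached as far as the arm can. A call with a gripper value outside its range is refused whole. "gripper" is the finger opening in m, from 0 to 0.0876, set as the call begins (left out, the last holds). The fingers move at their own pace and stop on an object; "newtons" is the grip in N (left out, the last holds). Time passes only in rows, so rows that repeat a pose let the fingers close. It gives the time, the measured TCP pose, the force and the opening at its end, in the units of the state.
- arm.get_state(): the state, without advancing time (a new reading comes with each control period).
- arm.grab_frame(name): name is "scene" or "top" or "wrist"; returns the picture (400x640x3 uint8, red, green, blue); there is no depth.
- arm.camera_model(name): a dict with "camera_matrix" (3x3 intrinsics, pixels), "eye" and "attitude" of the camera in the world. Camera axes: x right, y down, z forward; pixel columns grow to the right and rows downward; lengths in m; the calibration is good to about 2 mm. A picture is of the moment at which its call begins: read the wrist's pose just before it. camera_model takes no time and is no camera call; for the wrist camera it gives the pose at the moment of the call.
- arm.job_done(): hands the job in, once; it reports no verdict.
The state is a dict: "t": time; "q": joint angles; "qd": joint speeds; "joint_efforts": joint torques, N m; "eef_pos": TCP position; "ee_rot": TCP orientation; "force": force on the tool from outside, world axes, zero at the start; "moment": the same for the moment, N m; "width": finger opening in m.
Only numpy, scipy, OpenCV 4.12 (cv2) and the standard library are available. Lean on these libraries where they do the work, as an engineer would, in place of code of your own. Each camera call takes 0.05 s, during which the arm holds its last target.

## Working session

There is one attempt and no reset: what is moved stays moved. The work goes in short steps, Python scripts to look and compute and a tool call to move; the robot and the scene stay as the last step left them, time stands still between calls to the robot, and variables do not carry over. Pictures are saved under pics/ and viewed, and the job is handed in when it is done.

Besides the shell and the picture viewer there is one more tool, called after "Call:" as a command line: name --argument value ..., lists and objects as JSON in quotes. jog_arm: Moves the arm, as the interface text tells. Its arguments: {"type":"object","properties":{"motion":{"type":"array"},"gripper":{"type":"number"},"newtons":{"type":"number"}},"required":["motion"]}

```bash
ls; mkdir -p pics; python3 - <<'E'
from station import arm
import cv2
print(arm.get_state())
for n in ("scene","top","wrist"):
    m=arm.camera_model(n); print(n,m)
    f=arm.grab_frame(n); cv2.imwrite(f"pics/{n}0.png",f[:,:,::-1])
E
```

```text
pics
{'t': 0.0, 'q': array([ 1.46610181e+00,  3.59370151e-01,  1.10464449e-02, -3.01180313e-04,
       -1.22407077e+00, -2.88083541e-01]), 'qd': array([ 1.79881629e-04, -7.76288087e-05, -3.58765323e-04, -1.26766555e-03,
        2.08694784e-03, -7.76244813e-04]), 'joint_efforts': array([ 6.78605484e-04, -5.82716274e+01,  2.93046534e+01,  6.99741036e+00,
        6.82981830e-03, -1.65499409e-04]), 'eef_pos': array([0.25823147, 0.62315226, 0.2366369 ]), 'ee_rot': array([ 0.11276501,  1.56917329, -1.85091195]), 'force': array([-0.08798079,  0.15703319, -0.17766687]), 'moment': array([0.02920186, 0.04071524, 0.0301918 ]), 'width': 0.08781030780811637}
scene {'camera_matrix': array([[393.39709352,   0.        , 322.93626766],
       [  0.        , 393.39709352, 197.17779957],
       [  0.        ,   0.        ,   1.        ]]), 'eye': array([ 1.18782991, -0.50882381,  0.83032537]), 'attitude': array([-2.34934043,  0.01340436,  0.99385326])}
top {'camera_matrix': array([[466.60810874,   0.        , 325.58942317],
       [  0.        , 466.60810874, 199.58755702],
       [  0.        ,   0.        ,   1.        ]]), 'eye': array([ 0.44285685, -0.09129465,  1.23934832]), 'attitude': array([-3.04174412,  0.00390337, -1.54056558])}
wrist {'camera_matrix': array([[351.48617887,   0.        , 318.44779912],
       [  0.        , 351.48617887, 196.89823729],
       [  0.        ,   0.        ,   1.        ]]), 'eye': array([0.33176868, 0.59339278, 0.38372603]), 'attitude': array([ 2.84400017e+00, -1.73159734e-03, -1.96274976e+00])}
```

View pics/scene0.png

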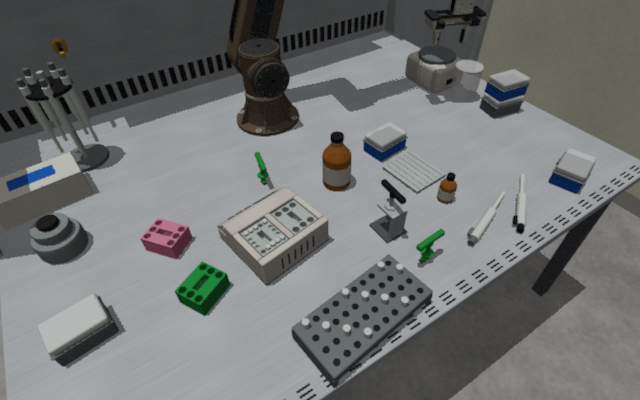

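View pics/top0.png

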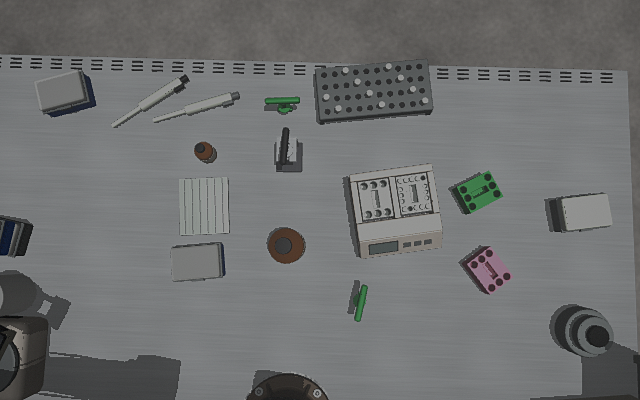

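View pics/wrist0.png

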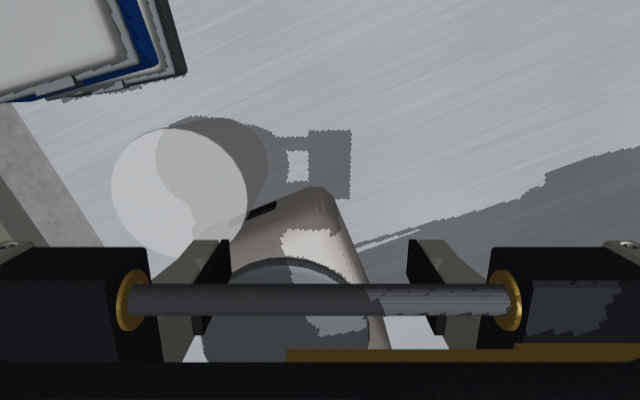

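The top view, with image up as world +x, shows:
- the black key in its stand at about (286,148)
- the heater at (395,210), with the empty block in its left (+y) well at about (377,199)
- the plate at (204,207)
- the big bottle at (286,244), the small bottle at (205,152) and the tip box at (198,262)

The green and pink look-alikes are elsewhere. Next I'll enlarge the crops.

```bash
cat > h.py <<'E'
import numpy as np, cv2
from scipy.spatial.transform import Rotation as R
def ray(m,uv):
    K=np.array(m['camera_matrix']); d=np.linalg.inv(K)@np.array([uv[0],uv[1],1.0])
    return np.array(m['eye']), R.from_euler('xyz',m['attitude']).as_matrix()@d
def onz(m,uv,z):
    e,d=ray(m,uv); return e+d*(z-e[2])/d[2]
def proj(m,p):
    c=R.from_euler('xyz',m['attitude']).as_matrix().T@(np.array(p)-m['eye']); c=np.array(m['camera_matrix'])@c; return c[:2]/c[2]
E
python3 - <<'E'
import cv2
t=cv2.imread('pics/top0.png'); s=cv2.imread('pics/scene0.png')
def crop(im,x0,y0,w,h,k,n): cv2.imwrite(n,cv2.resize(im[y0:y0+h,x0:x0+w],None,fx=k,fy=k,interpolation=cv2.INTER_CUBIC))
crop(t,340,155,110,110,5,'pics/c_heat.png')
crop(t,170,120,150,100,5,'pics/c_key.png')
crop(s,360,170,100,80,7,'pics/c_skey.png')
E
```

```text
(no output)
```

View pics/c_heat.png

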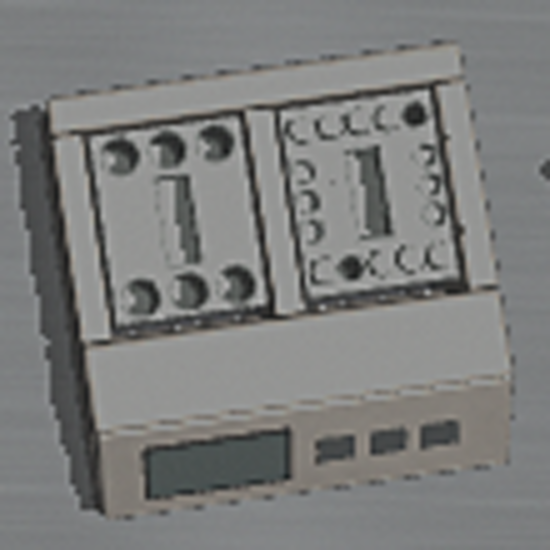

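View pics/c_key.png

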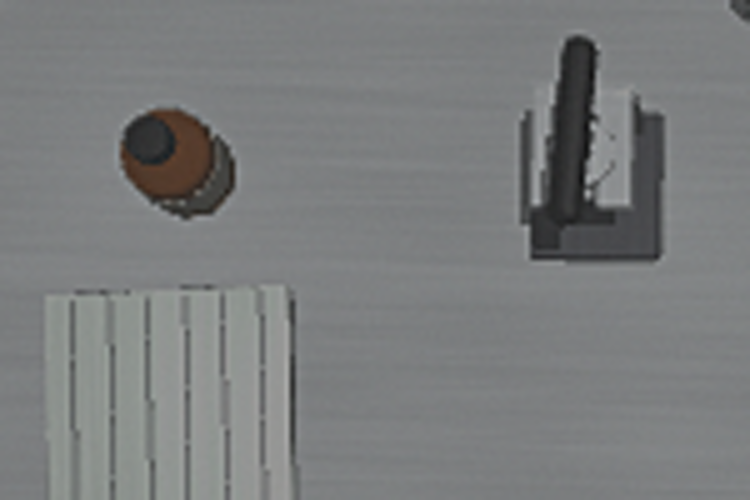

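View pics/c_skey.png

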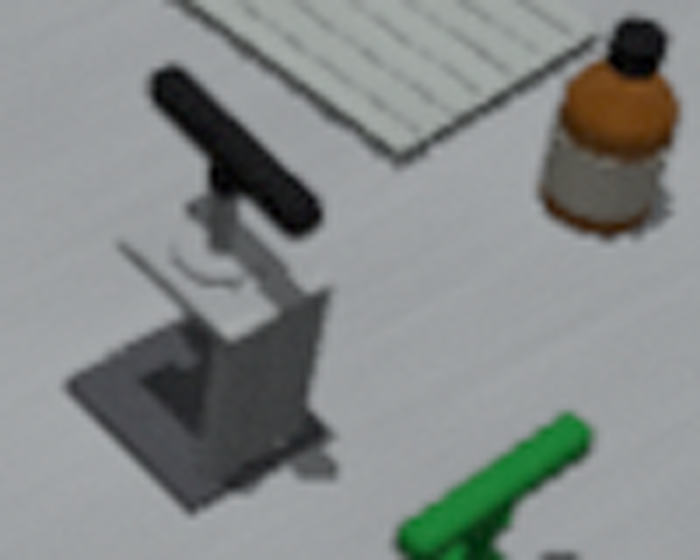

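```bash
python3 - <<'E'
from station import arm
from h import *
T=arm.camera_model('top');S=arm.camera_model('scene')
# handle ends from crops
def full(c,x0,y0,k): return ((c[0]+.5)/k+x0-.5,(c[1]+.5)/k+y0-.5)
for c in [(578,44),(565,210),(572,127)]: print('handle top',onz(T,full(c,170,120,5),0.145))
for c in [(175,85),(300,215),(236,150)]: print('handle scene',onz(S,full(c,360,170,7),0.145))
for c in [(535,90),(635,90),(632,210),(550,210)]: print('fork top',onz(T,full(c,170,120,5),.092))
for c in [(530,260),(662,258),(662,112),(522,112)]: print('base top',onz(T,full(c,170,120,5),.0))
for c in [(70,385),(190,512),(330,440)]: print('base sc',onz(S,full(c,360,170,7),.0))
for c in [(120,240),(235,335),(330,290),(190,200)]: print('fork sc',onz(S,full(c,360,170,7),.092))
for c in [(88,133),(240,108),(270,318),(115,332)]: print('well',onz(T,full(c,340,155,5),.088))
for c in [(156,177),(186,175),(200,262),(170,265)]: print('slot',onz(T,full(c,340,155,5),.086))
for c in [(46,296),(288,286)]: print('plate',onz(T,full(c,170,120,5),.012))
for c in [(178,236),(229,236),(180,178),(229,177)]: print('plate',onz(T,c,.012))
t=cv2.imread('pics/top0.png');s=cv2.imread('pics/scene0.png')
g=cv2.resize(t[115:185,260:330],None,fx=8,fy=8,interpolation=cv2.INTER_CUBIC)
cv2.imwrite('pics/d1.png',np.clip(g*1.8,0,255).astype('uint8'))
E
```

```text
handle top [0.72065991 0.01813695 0.145     ]
handle top [0.6399826  0.02118772 0.145     ]
handle top [0.68018318 0.01942925 0.145     ]
handle scene [0.64132045 0.02533201 0.145     ]
handle scene [0.71808059 0.01849666 0.145     ]
handle scene [0.68034843 0.02138443 0.145     ]
fork top [0.70997415 0.04406941 0.092     ]
fork top [ 0.71144305 -0.00603422  0.092     ]
fork top [ 0.65051545 -0.00675786  0.092     ]
fork top [0.64930877 0.03411244 0.092     ]
base top [0.63834294 0.05382416 0.        ]
base top [ 0.64152844 -0.01704922  0.        ]
base top [ 0.72129969 -0.01423442  0.        ]
base top [0.71907762 0.06146081 0.        ]
base sc [ 0.64053124 -0.0100108   0.        ]
base sc [ 0.71725334 -0.01168719  0.        ]
base sc [0.71975198 0.05696412 0.        ]
fork sc [ 0.65440339 -0.00529463  0.092     ]
fork sc [ 0.71521452 -0.00093424  0.092     ]
fork sc [0.71737114 0.04253881 0.092     ]
fork sc [0.65248571 0.03005095 0.092     ]
well [ 0.6063357  -0.16057075  0.088     ]
well [ 0.62114675 -0.2359511   0.088     ]
well [ 0.51686709 -0.25252784  0.088     ]
well [ 0.50765753 -0.17621386  0.088     ]
slot [ 0.58553526 -0.19502755  0.086     ]
slot [ 0.58698159 -0.20992531  0.086     ]
slot [ 0.54374845 -0.21769905  0.086     ]
slot [ 0.54181173 -0.20286684  0.086     ]
plate [0.60948983 0.3089872  0.012     ]
plate [0.61867186 0.18053008 0.012     ]
plate [0.45798616 0.30174658 0.012     ]
plate [0.46202645 0.16775837 0.012     ]
plate [0.61172914 0.30592598 0.012     ]
plate [0.6182774  0.17571516 0.012     ]
```

View pics/d1.png

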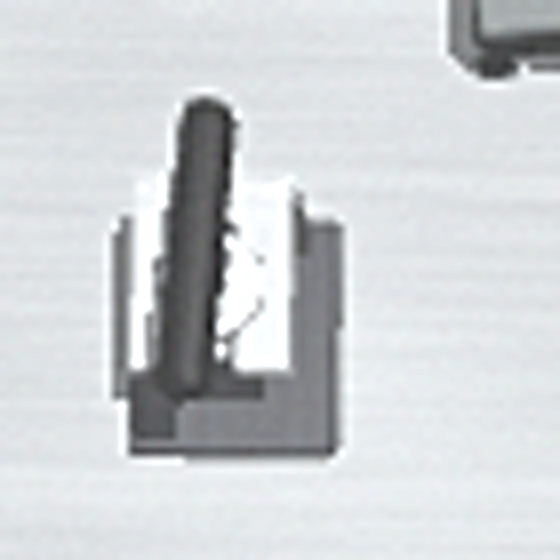

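```bash
cat >> h.py <<'E'
def tool(st):
    return np.array(st['eef_pos']),R.from_euler('xyz',st['ee_rot']).as_matrix()
def rel(st,p,jawyaw,axis=None):
    "shift in tool axes to reach p pointing exactly down w/ tool z along jawyaw (deg); returns shift & twist"
    P,M=tool(st); d=M.T@(np.array(p)-P)
    cur=np.degrees(np.arctan2(M[1,2],M[0,2]))
    # twist + about tool x (down) -> yaw decreases
    return np.round(d,4), 'jaw now %.2f'%cur, 'twist %.2f'%(-((jawyaw-cur+90)%180-90))
E
python3 - <<'E'
from station import arm
from h import *
st=arm.get_state(); P,M=tool(st); print(M.round(3),P)
print(rel(st,(0.60,0.02,0.30),90))
T=arm.camera_model('top')
print('bottle',onz(T,(286,244),.1), onz(T,(283,245),.18))
C=R.from_euler('xyz',arm.camera_model('wrist')['attitude']).as_matrix()
print('cam in tool',M.T@(np.array(arm.camera_model('wrist')['eye'])-P),(M.T@C).round(3))
E
```

```text
[[-0.     0.924 -0.383]
 [-0.001 -0.383 -0.924]
 [-1.     0.     0.001]] [0.25828957 0.62321875 0.23680605]
(array([-0.0625,  0.5467,  0.4265]), 'jaw now -112.51', 'twist -22.51')
bottle [0.44545513 0.00954489 0.1       ] [0.44281905 0.00915793 0.18      ]
cam in tool [-0.14702896  0.0793269  -0.00042105] [[-0.    -0.293  0.956]
 [ 0.001 -0.956 -0.293]
 [ 1.     0.001  0.   ]]
```

Call:
jog_arm --motion '[{"dx":-0.0625,"dy":0.27,"dz":0.21,"twist":-11},{"dx":-0.0625,"dy":0.27,"dz":0.21,"twist":-11},{"dx":-0.0625,"dy":0.27,"dz":0.21,"twist":-11},{"dx":-0.0625,"dy":0.27,"dz":0.21,"twist":-11},{"dx":-0.0625,"dy":0.27,"dz":0.21,"twist":-11},{"dx":-0.0625,"dy":0.27,"dz":0.21,"twist":-11},{"dx":-0.0625,"dy":0.27,"dz":0.21,"twist":-11},{"dx":-0.0625,"dy":0.27,"dz":0.21,"twist":-11},{"dx":-0.0625,"dy":0.5467,"dz":0.4265,"twist":-22.5},{"dx":-0.0625,"dy":0.5467,"dz":0.4265,"twist":-22.5},{"dx":-0.0625,"dy":0.5467,"dz":0.4265,"twist":-22.5},{"dx":-0.0625,"dy":0.5467,"dz":0.4265,"twist":-22.5},{"dx":-0.0625,"dy":0.5467,"dz":0.4265,"twist":-22.5},{"dx":-0.0625,"dy":0.5467,"dz":0.4265,"twist":-22.5},{"dx":-0.0625,"dy":0.5467,"dz":0.4265,"twist":-22.5},{"dx":-0.0625,"dy":0.5467,"dz":0.4265,"twist":-22.5},{"dx":-0.0625,"dy":0.5467,"dz":0.4265,"twist":-22.5},{"dx":-0.0625,"dy":0.5467,"dz":0.4265,"twist":-22.5},{"dx":-0.0625,"dy":0.5467,"dz":0.4265,"twist":-22.5},{"dx":-0.0625,"dy":0.5467,"dz":0.4265,"twist":-22.5}]' --gripper 0.0876

```text
t: 1.82
eef_pos: [0.6, 0.0201, 0.2996]
ee_rot: [-1.573, 1.57, 3.138]
force: [-0.2, -0.8, 0.4]
width: 0.0875
```

```bash
python3 - <<'E'
from station import arm
from h import *
st=arm.get_state(); P,M=tool(st); print(M.round(4),P,st['q'],st['t'],st['qd'].round(3))
W=arm.camera_model('wrist'); f=arm.grab_frame('wrist'); np.save('w1.npy',f); import pickle; pickle.dump(W,open('w1.pkl','wb'))
cv2.imwrite('pics/w1.png',f[:,:,::-1])
E
```

```text
[[-9.0e-04  1.0e+00 -1.2e-03]
 [ 0.0e+00 -1.2e-03 -1.0e+00]
 [-1.0e+00 -9.0e-04 -0.0e+00]] [0.5999722  0.02005352 0.29957933] [ 3.58414665e-01  2.03773799e-01 -6.08942373e-02 -3.24238592e-04
 -1.30695535e+00  1.21127893e+00] 1.8167 [ 0.027 -0.013 -0.003 -0.    -0.     0.   ]
```

View pics/w1.png

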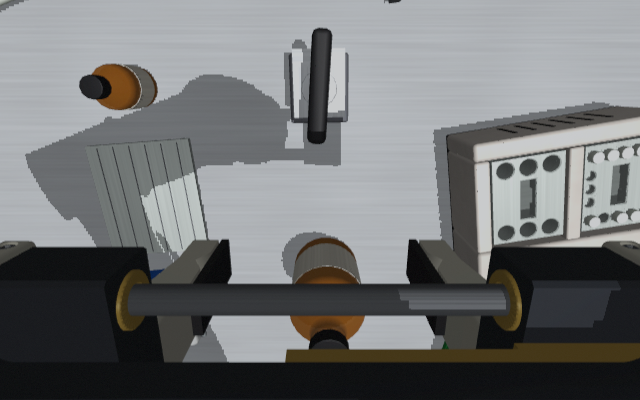

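```bash
python3 - <<'E'
import cv2
t=cv2.imread('pics/w1.png')
cv2.imwrite('pics/w1c.png',cv2.resize(t[15:180,260:380],None,fx=5,fy=3.6*5/3.6,interpolation=cv2.INTER_CUBIC)[:600*2][:, :][0:800])
E
python3 -c "
import cv2;t=cv2.imread('pics/w1.png');cv2.imwrite('pics/w1d.png',cv2.resize(t[20:130,270:370],None,fx=5,fy=5,interpolation=cv2.INTER_CUBIC))"
```

```text
(no output)
```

View pics/w1d.png

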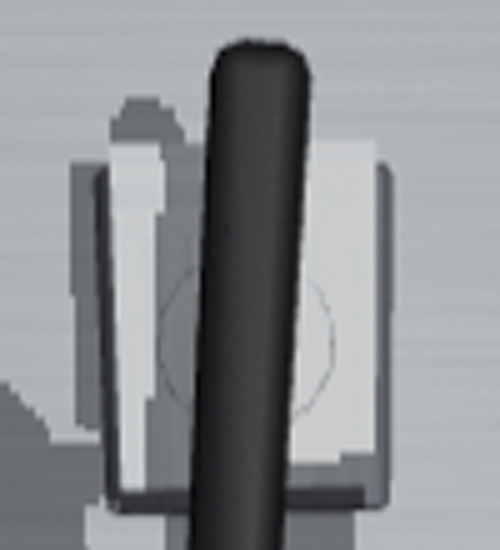

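```bash
cat >> h.py <<'E'
def seg(img,x0,y0,x1,y1,thr,z,m):
    "dark blob in ROI: min-area rect -> world centre and yaw of long axis"
    g=img[y0:y1,x0:x1].max(2); b=(g<thr).astype('uint8')
    n,l,s,c=cv2.connectedComponentsWithStats(b); i=1+s[1:,4].argmax()
    cs,_=cv2.findContours((l==i).astype('uint8'),cv2.RETR_EXTERNAL,cv2.CHAIN_APPROX_NONE)
    r=cv2.minAreaRect(cs[0]); bx=cv2.boxPoints(r)+[x0,y0]
    w=np.array([onz(m,p,z)[:2] for p in bx]); return s[i],bx.round(1),w
E
python3 - <<'E'
from h import *; import pickle
f=np.load('w1.npy');W=pickle.load(open('w1.pkl','rb'))
for thr in (60,75,90):
    s,bx,w=seg(f,270,20,370,150,thr,.150,W)
    o=np.argsort(w[:,0]); a=w[o[2:]].mean(0);b=w[o[:2]].mean(0)
    print(s,w.round(4).tolist(),'ends',a,b,'mid',(a+b)/2,'len',np.linalg.norm(a-b),'yaw',np.degrees(np.arctan2(*(a-b)[::-1])))
# collar circle centre
print('collar',onz(W,(270+245/5,20+350/5),.096))
E
```

```text
[  24    8   49  116 1618] [[0.6398, 0.0439], [0.7254, 0.024], [0.7187, -0.0115], [0.6318, 0.0051]] ends [0.722084   0.00624155] [0.63576757 0.0244851 ] mid [0.67892578 0.01536332] len 0.0882233136494143 yaw -11.934207655332632
[  19    8   54  116 2491] [[0.7206, 0.0502], [0.7252, 0.0114], [0.6385, -0.0019], [0.6329, 0.0405]] ends [0.72290031 0.03079852] [0.6357095  0.01931027] mid [0.6793049  0.02505439] len 0.08794440201346351 yaw 7.506050314290161
[  18    8   57  116 2591] [[0.7201, 0.0512], [0.7254, 0.0114], [0.639, -0.0034], [0.6326, 0.0401]] ends [0.72276525 0.03133343] [0.63583428 0.01833537] mid [0.67929976 0.0248344 ] len 0.08789735250750888 yaw 8.503958742161412
collar [0.67840729 0.01979335 0.096     ]
```

```bash
python3 - <<'E'
from h import *; import pickle
f=np.load('w1.npy');W=pickle.load(open('w1.pkl','rb'))
g=f.max(2).astype(int)
for r in range(28,146,8):
    row=g[r,295:345]; i=np.where(row<70)[0]; print(r,i.min()+295,i.max()+295,len(i),''.join('%3d '%v for v in row[5:45:2]))
def cen(r):
    row=g[r,300:342]; i=np.where(row<62)[0]; return i.mean()+300
E
```

```text
28 319 319 1 184 184 185 184 184 185 185 184 139  75  77  78 107 109 185 185 184 184 185 185 
36 312 331 20 185 185 185 185 185 184  13  34  49  61  62  64  67  64  45  28 142 186 186 186 
44 312 330 19 116 115 117 187 187 185  21  34  49  62  63  65  67  59  42  27 185 185 185 184 
52 311 330 20 203 181 127 127 128 124  24  36  52  62  65  65  69  56  39  49 204 204 204 204 
60 311 329 19 203 200 125 125 125  96  28  38  52  62  65  67  68  52  34  85 204 204 204 204 
68 310 329 20 202 125 129 127 129  41  29  38  54  62  65  68  67  49  29 159 204 204 204 204 
76 310 328 18 202 124 128 124 128  14  29  42  54  64  67  68  61  44  28 204 199 204 204 204 
84 310 328 19 202 117 127 127 124  16  30  43  53  63  67  69  58  39  47 204 204 204 190 204 
92 309 327 18 201 113 126 124 121  22  31  44  55  63  67  70  55  35  85 204 204 204 176 204 
100 309 327 19 121 124 126 119  93  25  33  46  56  63  69  68  50  30 159 204 179 205 204 204 
108 308 326 17 120 122 124 124  64  25  33  46  56  63  69  65  46  28 204 204 204 204 204 204 
116 308 326 18 120 122 123 124  29  25  36  46  57  64  69  61  42  29 124 124 117 112 112 116 
124 308 326 18 185 182 114 112  17  27  36  47  54  63  70  56  36  34 114 115 115 116 115 116 
132 307 325 19 189 187 117 115  16  18  21  23  23  25  25  20  18  86 118 118 118 118 117 117 
140 308 324 17 186 184 115 115  51  15  18  17  19  18  21  18  28 115 116 115 115 115 115 115
```

```bash
python3 - <<'E'
from h import *; import pickle
from station import arm
W=pickle.load(open('w1.pkl','rb'))
a=onz(W,(321.5,36),.147);b=onz(W,(317,124),.147);print(a,b,np.degrees(np.arctan2(a[1]-b[1],a[0]-b[0])))
print('far',onz(W,(322,28.5),.148),'near',onz(W,(316.5,143),.140),onz(W,(317,130),.153))
st=arm.get_state()
print(rel(st,(0.679,0.0195,0.24),-93))
E
```

```text
[0.71895304 0.01792766 0.147     ] [0.65132388 0.02154228 0.147     ] -3.0594114908497185
far [0.72414748 0.01756086 0.148     ] near [0.63438189 0.02202977 0.14      ] [0.64702048 0.02152518 0.153     ]
(array([0.0598, 0.0792, 0.0012]), 'jaw now -90.00', 'twist 3.00')
```

Call:
jog_arm --motion '[{"dx":0.03,"dy":0.04,"dz":0.0005,"twist":1.5},{"dx":0.06,"dy":0.07,"dz":0.001,"twist":3},{"dx":0.08,"dy":0.0797,"dz":0.001,"twist":3},{"dx":0.11,"dy":0.0797,"dz":0.001,"twist":3},{"dx":0.14,"dy":0.0797,"dz":0.001,"twist":3},{"dx":0.158,"dy":0.0797,"dz":0.001,"twist":3},{"dx":0.1628,"dy":0.0797,"dz":0.001,"twist":3},{"dx":0.1628,"dy":0.0797,"dz":0.001,"twist":3},{"dx":0.1628,"dy":0.0797,"dz":0.001,"twist":3}]'

```text
t: 2.62
eef_pos: [0.6805, 0.0203, 0.1387]
ee_rot: [1.605, 1.569, -0.016]
force: [-0.8, -0.3, -0.2]
width: 0.0877
```

```bash
python3 - <<'E'
from station import arm
from h import *
st=arm.get_state(); P,M=tool(st); print(P,np.degrees(np.arctan2(M[1,2],M[0,2])),st['force'],st['t'])
f=arm.grab_frame('wrist'); cv2.imwrite('pics/w2.png',f[:,:,::-1])
f=arm.grab_frame('scene'); cv2.imwrite('pics/s2.png',cv2.resize(f[140:260,330:480,::-1],None,fx=5,fy=5))
E
```

```text
[0.68046793 0.02032    0.13871249] -92.90790854372864 [-0.81004074 -0.30742248 -0.23368727] 2.6167
```

View pics/w2.png

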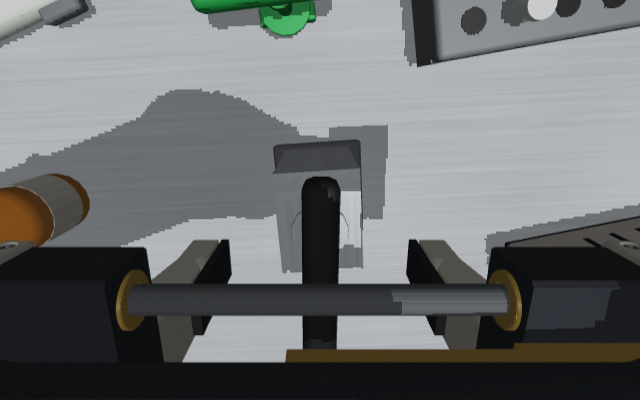

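View pics/s2.png

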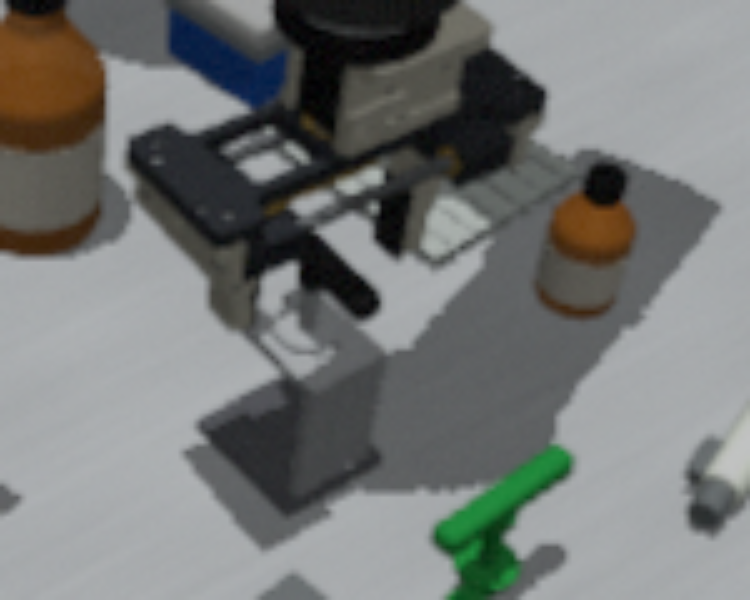

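Call:
jog_arm --motion '[{"dx":0,"dy":0,"dz":0,"twist":0},{"dx":0,"dy":0,"dz":0,"twist":0},{"dx":0,"dy":0,"dz":0,"twist":0},{"dx":0,"dy":0,"dz":0,"twist":0},{"dx":0,"dy":0,"dz":0,"twist":0},{"dx":0,"dy":0,"dz":0,"twist":0},{"dx":0,"dy":0,"dz":0,"twist":0},{"dx":0,"dy":0,"dz":0,"twist":0},{"dx":0,"dy":0,"dz":0,"twist":0},{"dx":0,"dy":0,"dz":0,"twist":0}]' --gripper 0.0 --newtons 40

```text
t: 3.55
eef_pos: [0.6799, 0.0193, 0.1372]
ee_rot: [-1.315, 1.571, -2.938]
force: [0.5, 0.3, -0.3]
width: 0.0266
```

Call:
jog_arm --motion '[{"dx":0,"dy":0,"dz":0,"twist":0},{"dx":0,"dy":0,"dz":0,"twist":0},{"dx":0,"dy":0,"dz":0,"twist":0},{"dx":0,"dy":0,"dz":0,"twist":0}]'

```text
t: 3.88
eef_pos: [0.6799, 0.0193, 0.1372]
ee_rot: [-1.753, 1.571, 2.907]
force: [-0.3, -0.5, -1.3]
width: 0.0156
```

Call:
jog_arm --motion '[{"dx":-0.003,"dy":0,"dz":0,"twist":0},{"dx":-0.003,"dy":-0.008,"dz":0.0005,"twist":0},{"dx":-0.003,"dy":-0.02,"dz":0.0012,"twist":0},{"dx":-0.003,"dy":-0.02,"dz":0.0012,"twist":0}]'

```text
t: 4.22
eef_pos: [0.6576, 0.019, 0.1402]
ee_rot: [-1.691, 1.569, 2.969]
force: [-0.3, -0.1, -2.0]
width: 0.0156
```

Call:
jog_arm --motion '[{"dx":0,"dy":-0.02,"dz":0.0013,"twist":0},{"dx":0,"dy":-0.042,"dz":0.0027,"twist":0},{"dx":0,"dy":-0.042,"dz":0.0027,"twist":0},{"dx":-0.03,"dy":-0.042,"dz":0.0027,"twist":0},{"dx":-0.06,"dy":-0.042,"dz":0.0027,"twist":0},{"dx":-0.08,"dy":-0.042,"dz":0.0027,"twist":0},{"dx":-0.08,"dy":-0.042,"dz":0.0027,"twist":0}]'

```text
t: 4.8
eef_pos: [0.6203, 0.0189, 0.2259]
ee_rot: [1.763, 1.562, 0.14]
force: [1.5, 0.7, 0.1]
width: 0.0157
```

```bash
python3 - <<'E'
from station import arm
from h import *
st=arm.get_state(); P,M=tool(st); print(P,np.degrees(np.arctan2(M[1,2],M[0,2])),st['force'],st['width'],st['t'])
print(rel(st,(0.487,-0.22,0.22),-80.5))
f=arm.grab_frame('scene'); cv2.imwrite('pics/s3.png',cv2.resize(f[120:270,310:460,::-1],None,fx=4,fy=4))
E
```

```text
[0.62031888 0.01889796 0.22590176] -92.95949099974854 [1.47979922 0.66506468 0.05062456] 0.015658122396886003 4.8
(array([ 0.0045, -0.1208,  0.2455]), 'jaw now -92.96', 'twist -12.46')
```

View pics/s3.png

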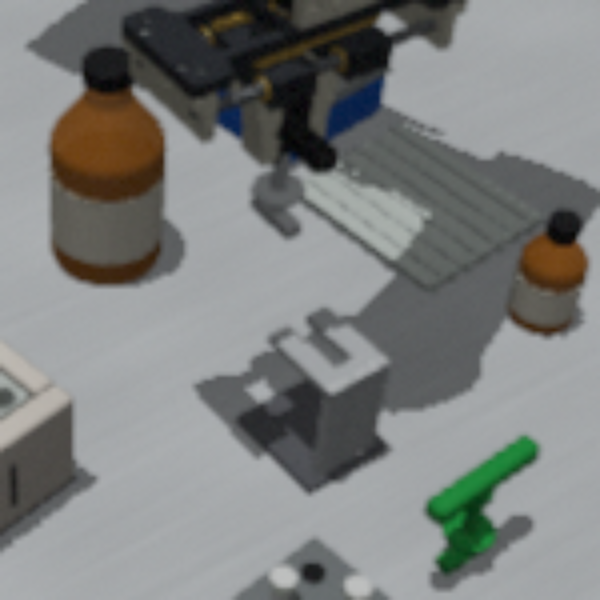

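The key is clear of the fork and hangs straight, with its T-head parallel to the handle. I'm moving on to look at the slot.

Call:
jog_arm --motion '[{"dx":0.0,"dy":-0.01,"dz":0.03,"twist":-2},{"dx":0.0,"dy":-0.0208,"dz":0.065,"twist":-5},{"dx":0.0,"dy":-0.035,"dz":0.1,"twist":-8},{"dx":0.002,"dy":-0.055,"dz":0.135,"twist":-12},{"dx":0.004,"dy":-0.075,"dz":0.17,"twist":-12.5},{"dx":0.0045,"dy":-0.095,"dz":0.205,"twist":-12.5},{"dx":0.0045,"dy":-0.112,"dz":0.235,"twist":-12.5},{"dx":0.0045,"dy":-0.1208,"dz":0.2455,"twist":-12.5},{"dx":0.0045,"dy":-0.1208,"dz":0.2455,"twist":-12.5},{"dx":0.0045,"dy":-0.1208,"dz":0.2455,"twist":-12.5},{"dx":0.0045,"dy":-0.1208,"dz":0.2455,"twist":-12.5}]'

```text
t: 5.77
eef_pos: [0.4844, -0.2199, 0.2153]
ee_rot: [-2.203, 1.57, 2.675]
force: [-0.2, 0.0, -1.0]
width: 0.0154
```

```bash
python3 - <<'E'
from station import arm
from h import *; import pickle
st=arm.get_state(); P,M=tool(st); print(P,np.degrees(np.arctan2(M[1,2],M[0,2])),st['force'],st['width'],st['t'],M[:,0])
W=arm.camera_model('wrist'); f=arm.grab_frame('wrist'); np.save('w4.npy',f);pickle.dump(W,open('w4.pkl','wb'))
cv2.imwrite('pics/w4.png',f[:,:,::-1])
E
```

```text
[ 0.48439448 -0.21989117  0.21527758] -80.51507896376455 [-0.20743175  0.02073162 -0.97563609] 0.015351976070605223 5.7667 [-4.66979336e-04  2.35455638e-04 -9.99999863e-01]
```

View pics/w4.png

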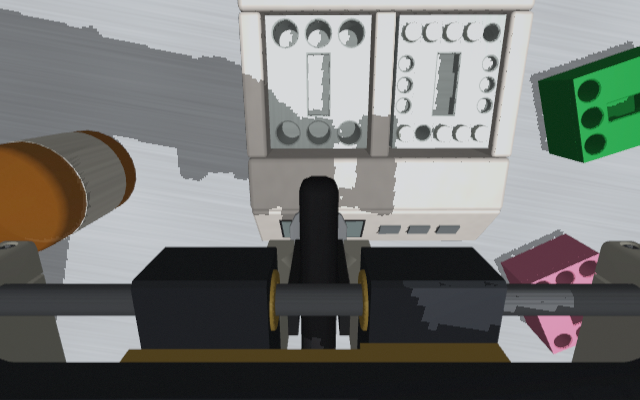

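```bash
python3 - <<'E'
import cv2;t=cv2.imread('pics/w4.png');cv2.imwrite('pics/w4c.png',cv2.resize(t[10:160,255:385],None,fx=5,fy=5,interpolation=cv2.INTER_CUBIC)[:, :][:600])
g=t[:,:,1].astype(int)
for r in (60,70,80,90,100,110): print(r,g[r,302:336].tolist())
for c in (312,318,324): print(c,g[46:122,c].tolist())
E
```

```text
60 [217, 217, 217, 216, 193, 172, 217, 217, 217, 217, 217, 217, 217, 217, 217, 217, 217, 217, 217, 217, 215, 145, 146, 146, 146, 146, 146, 147, 189, 217, 217, 217, 217, 217]
70 [217, 217, 217, 216, 200, 168, 194, 217, 217, 217, 217, 217, 217, 217, 217, 217, 217, 217, 216, 199, 199, 197, 149, 149, 149, 147, 131, 146, 198, 217, 217, 217, 217, 217]
80 [217, 217, 217, 216, 202, 186, 204, 217, 217, 217, 217, 217, 217, 217, 217, 217, 217, 217, 217, 215, 145, 145, 145, 145, 145, 145, 143, 112, 198, 217, 217, 217, 217, 217]
90 [217, 217, 217, 217, 210, 183, 194, 217, 217, 217, 217, 217, 217, 217, 217, 217, 217, 217, 217, 217, 215, 144, 144, 144, 144, 144, 145, 162, 197, 217, 217, 217, 218, 217]
100 [217, 217, 217, 217, 210, 183, 179, 217, 217, 217, 217, 217, 217, 217, 217, 217, 217, 217, 216, 198, 197, 147, 146, 146, 147, 146, 130, 156, 196, 217, 217, 217, 217, 217]
110 [217, 217, 217, 217, 216, 185, 139, 184, 184, 184, 182, 143, 142, 142, 142, 142, 142, 146, 184, 182, 142, 142, 142, 142, 143, 142, 125, 126, 206, 217, 217, 218, 217, 217]
312 [198, 213, 217, 217, 217, 217, 199, 173, 139, 191,
[... 400 characters left out ...]
 217, 217, 217, 217, 217, 217, 217, 217, 217, 217, 217, 217, 217, 217, 217, 217, 217, 217, 217, 217, 217, 217, 217, 217, 217, 217, 217, 217, 217, 217, 217, 217, 217, 217, 217, 217, 217, 217, 217, 217, 217, 217, 217, 217, 217, 217, 217, 217, 217, 217, 184, 142, 144, 145, 146, 121, 163, 199, 176, 140, 140, 121, 128]
324 [179, 210, 217, 217, 217, 217, 199, 168, 133, 135, 148, 148, 148, 147, 146, 146, 148, 148, 148, 149, 150, 150, 149, 150, 149, 147, 148, 150, 150, 150, 149, 148, 147, 146, 145, 146, 148, 148, 148, 148, 147, 146, 145, 144, 144, 146, 146, 145, 144, 144, 144, 145, 146, 146, 146, 146, 146, 145, 144, 144, 145, 144, 142, 142, 142, 144, 146, 145, 133, 125, 185, 213, 183, 142, 143, 129]
```

View pics/w4c.png

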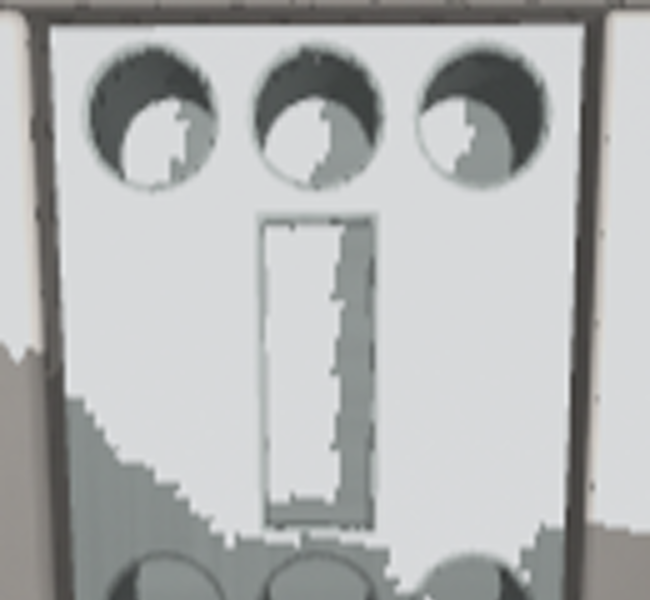

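```bash
cat > m.py <<'E'
from h import *; import pickle
from station import arm
W=pickle.load(open('w4.pkl','rb'))
f=lambda c:((c[0]+.5)/5+255-.5,(c[1]+.5)/5+10-.5)
q=[onz(W,f(c),.086) for c in [(258,213),(378,213),(375,529),(264,529)]]
q=np.array(q)[:,:2]; print(q.round(4)); a=(q[0]+q[1])/2;b=(q[2]+q[3])/2
print('slot',(a+b)/2,'len',np.linalg.norm(a-b),np.linalg.norm(q[0]-q[1]),np.linalg.norm(q[3]-q[2]),'yaw',np.degrees(np.arctan2(*(a-b)[::-1])))
e=[onz(W,f(c),.086)[:2] for c in [(49,25),(583,25),(567,600-0),(73,595)]]
for s,t in ((e[3],e[0]),(e[2],e[1])): print('side yaw',np.degrees(np.arctan2(*(t-s)[::-1])))
print(np.linalg.norm(e[1]-e[0]))
# handle ends in this view (far end, z=hz)
st=arm.get_state();P,M=tool(st);hz=P[2]+.008
print('handle far end',onz(W,(319,176),hz), 'exp', P+M[:,1]*.045, hz)
E
python3 m.py
```

```text
[[ 0.5866 -0.1933]
 [ 0.5895 -0.2105]
 [ 0.5451 -0.218 ]
 [ 0.5423 -0.2012]]
slot [ 0.56589415 -0.20575157] len 0.04504455824434058 0.01751567509157234 0.017037862362631637 yaw 9.820313549904558
side yaw 9.624391929720334
side yaw 10.298792612127809
0.07573432659307024
handle far end [ 0.52958714 -0.21220865  0.22330909] exp [ 0.52901946 -0.21216884  0.21528819] 0.2233090867320739
```

```bash
python3 - <<'E'
from station import arm
from h import *
st=arm.get_state(); print(rel(st,(0.5659,-0.2058,0.162),-80.1))
E
```

```text
(array([ 0.0533,  0.0825, -0.0002]), 'jaw now -80.47', 'twist -0.37')
```

Call:
jog_arm --motion '[{"dx":0.0,"dy":0.03,"dz":-0.0002,"twist":-0.4},{"dx":0.015,"dy":0.06,"dz":-0.0002,"twist":-0.4},{"dx":0.035,"dy":0.08,"dz":-0.0002,"twist":-0.4},{"dx":0.05,"dy":0.0825,"dz":-0.0002,"twist":-0.4},{"dx":0.0533,"dy":0.0825,"dz":-0.0002,"twist":-0.4},{"dx":0.0533,"dy":0.0825,"dz":-0.0002,"twist":-0.4},{"dx":0.0533,"dy":0.0825,"dz":-0.0002,"twist":-0.4},{"dx":0.0533,"dy":0.0825,"dz":-0.0002,"twist":-0.4}]'

```text
t: 6.48
eef_pos: [0.566, -0.2063, 0.1638]
ee_rot: [1.184, 1.569, -0.214]
force: [-0.2, -0.8, -1.7]
width: 0.0157
```

```bash
python3 - <<'E'
from station import arm
from h import *
st=arm.get_state(); P,M=tool(st); print(P,np.degrees(np.arctan2(M[1,2],M[0,2])),st['force'],st['width'],st['t'],M[:,0])
f=arm.grab_frame('wrist');g=arm.grab_frame('scene')
cv2.imwrite('pics/w5.png',f[:,:,::-1])
cv2.imwrite('pics/s5.png',cv2.resize(g[150:290,200:340,::-1],None,fx=4.2,fy=4.2,interpolation=cv2.INTER_CUBIC))
E
```

```text
[ 0.56597469 -0.20629514  0.16380468] -80.07332433288576 [-0.18471211 -0.77858192 -1.70440831] 0.01572565377713037 6.4833 [ 1.74194713e-03 -3.78330775e-04 -9.99998411e-01]
```

View pics/w5.png

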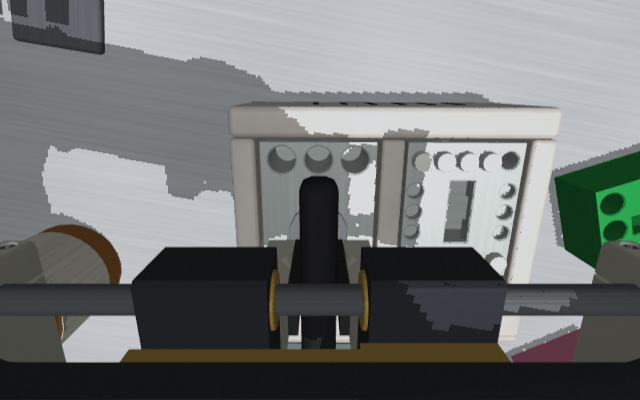

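View pics/s5.png

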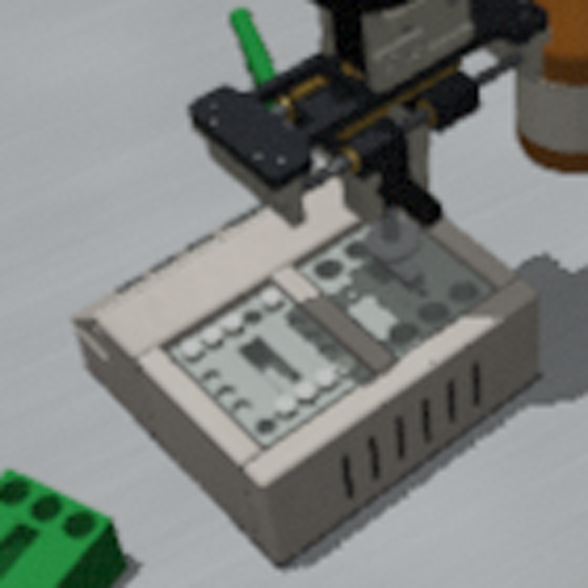

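Call:
jog_arm --motion '[{"dx":0,"dy":0,"dz":0,"twist":0},{"dx":0.004,"dy":0,"dz":0,"twist":0},{"dx":0.008,"dy":0,"dz":0,"twist":0},{"dx":0.01,"dy":0,"dz":0,"twist":0},{"dx":0.01,"dy":0,"dz":0,"twist":0},{"dx":0.01,"dy":0,"dz":0,"twist":0}]'

```text
t: 7.08
eef_pos: [0.5654, -0.2064, 0.1521]
ee_rot: [-1.688, 1.57, -3.086]
force: [0.2, -0.0, -0.9]
width: 0.0157
```

Call:
jog_arm --motion '[{"dx":0.005,"dy":0,"dz":0,"twist":0},{"dx":0.01,"dy":0,"dz":0,"twist":0},{"dx":0.015,"dy":0,"dz":0,"twist":0},{"dx":0.018,"dy":0,"dz":0,"twist":0},{"dx":0.02,"dy":0,"dz":0,"twist":0},{"dx":0.02,"dy":0,"dz":0,"twist":0},{"dx":0.02,"dy":0,"dz":0,"twist":0}]'

```text
t: 7.67
eef_pos: [0.5656, -0.2064, 0.1323]
ee_rot: [-1.428, 1.57, -2.826]
force: [0.1, -0.5, -1.0]
width: 0.0156
```

Call:
jog_arm --motion '[{"dx":0,"dy":0,"dz":0,"twist":6},{"dx":0,"dy":0,"dz":0,"twist":12},{"dx":0,"dy":0,"dz":0,"twist":18},{"dx":0,"dy":0,"dz":0,"twist":24},{"dx":0,"dy":0,"dz":0,"twist":30},{"dx":0,"dy":0,"dz":0,"twist":36},{"dx":0,"dy":0,"dz":0,"twist":42},{"dx":0,"dy":0,"dz":0,"twist":48},{"dx":0,"dy":0,"dz":0,"twist":54},{"dx":0,"dy":0,"dz":0,"twist":60},{"dx":0,"dy":0,"dz":0,"twist":66},{"dx":0,"dy":0,"dz":0,"twist":72},{"dx":0,"dy":0,"dz":0,"twist":78},{"dx":0,"dy":0,"dz":0,"twist":84},{"dx":0,"dy":0,"dz":0,"twist":88},{"dx":0,"dy":0,"dz":0,"twist":90},{"dx":0,"dy":0,"dz":0,"twist":90},{"dx":0,"dy":0,"dz":0,"twist":90},{"dx":0,"dy":0,"dz":0,"twist":90}]'

```text
t: 9.25
eef_pos: [0.5657, -0.2064, 0.1326]
ee_rot: [2.841, 1.57, -0.126]
force: [0.9, -0.1, -2.1]
width: 0.0155
```

```bash
python3 - <<'E'
from station import arm
from h import *
st=arm.get_state(); P,M=tool(st); print(P,np.degrees(np.arctan2(M[1,2],M[0,2])),st['force'],st['moment'],st['width'],st['t'],st['q'],M[:,0])
f=arm.grab_frame('wrist')
cv2.imwrite('pics/w6.png',f[:,:,::-1])
E
```

```text
[ 0.56573089 -0.20639737  0.13264874] -170.02386625899842 [ 0.90017578 -0.08772174 -2.06720147] [ 0.0569701  -0.07460433  0.044774  ] 0.015509996485850776 9.25 [-2.56627290e-02  3.26691027e-01 -2.92064152e-01  4.28427966e-05
 -9.51695276e-01  1.99754237e-01] [ 3.44863453e-04 -4.37547658e-05 -9.99999940e-01]
```

View pics/w6.png

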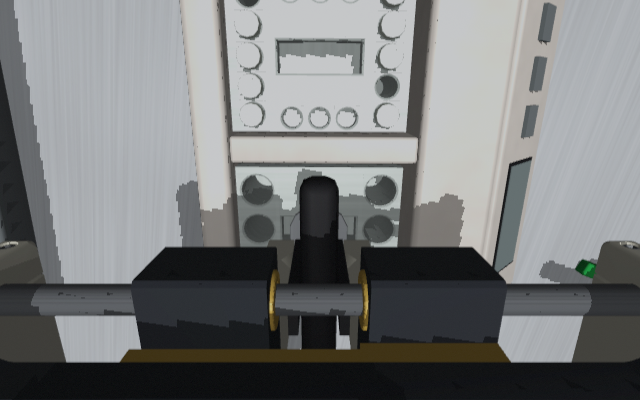

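Call:
jog_arm --motion '[{"dx":-0.003,"dy":0,"dz":0,"twist":0},{"dx":-0.005,"dy":0,"dz":0,"twist":0},{"dx":-0.007,"dy":0,"dz":0,"twist":0},{"dx":-0.009,"dy":0,"dz":0,"twist":0},{"dx":-0.012,"dy":0,"dz":0,"twist":0},{"dx":-0.016,"dy":0,"dz":0,"twist":0},{"dx":-0.02,"dy":0,"dz":0,"twist":0},{"dx":-0.02,"dy":0,"dz":0,"twist":0},{"dx":-0.02,"dy":0,"dz":0,"twist":0}]'

```text
t: 10.05
eef_pos: [0.5658, -0.2064, 0.1528]
ee_rot: [3.008, 1.57, 0.039]
force: [-0.0, -0.1, -8.3]
width: 0.0159
```

```bash
python3 - <<'E'
from station import arm
from h import *
st=arm.get_state(); P,M=tool(st); print(P,np.degrees(np.arctan2(M[1,2],M[0,2])),st['force'],st['moment'],st['width'],st['t'])
f=arm.grab_frame('wrist')
cv2.imwrite('pics/w7.png',f[:,:,::-1])
E
```

```text
[ 0.5658207  -0.20636537  0.15279787] -170.1040571681819 [-1.78101997e-03 -1.06683770e-01 -8.28712972e+00] [ 0.03088158 -0.11909405 -0.04202049] 0.01585208223187942 10.05
```

View pics/w7.png

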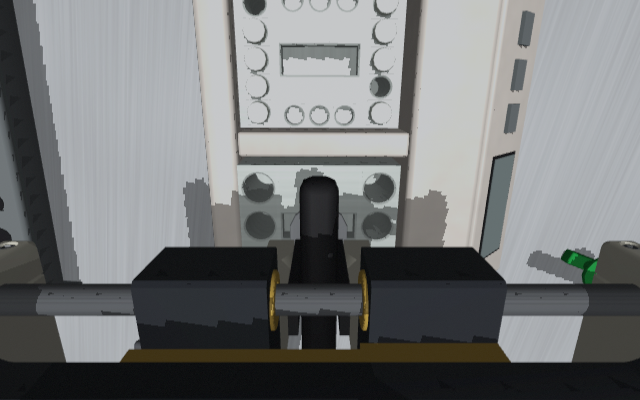

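Call:
jog_arm --motion '[{"dx":-0.008,"dy":0,"dz":0,"twist":0},{"dx":-0.02,"dy":0,"dz":0,"twist":0},{"dx":-0.038,"dy":0,"dz":0,"twist":0},{"dx":-0.058,"dy":0,"dz":0,"twist":0},{"dx":-0.078,"dy":0,"dz":0,"twist":0},{"dx":-0.098,"dy":0,"dz":0,"twist":0},{"dx":-0.118,"dy":0,"dz":0,"twist":0},{"dx":-0.136,"dy":0,"dz":0,"twist":0},{"dx":-0.15,"dy":0,"dz":0,"twist":0},{"dx":-0.157,"dy":0,"dz":0,"twist":0},{"dx":-0.16,"dy":0,"dz":0,"twist":0},{"dx":-0.16,"dy":0,"dz":0,"twist":0},{"dx":-0.16,"dy":0,"dz":0,"twist":0}]'

```text
t: 11.18
eef_pos: [0.5651, -0.2062, 0.3115]
ee_rot: [-0.541, 1.569, 2.773]
force: [0.3, -0.1, -7.9]
width: 0.0157
```

```bash
python3 - <<'E'
from station import arm
from h import *
st=arm.get_state(); P,M=tool(st); print(P,np.degrees(np.arctan2(M[1,2],M[0,2])),st['force'],st['width'],st['t'])
print(rel(st,(0.54,0.315,0.31),-177.5))
f=arm.grab_frame('scene')
cv2.imwrite('pics/s8.png',cv2.resize(f[80:290,180:420,::-1],None,fx=2.5,fy=2.5))
E
```

```text
[ 0.5651451  -0.20619429  0.31146671] -170.11309440748346 [ 0.31404098 -0.11478427 -7.90515207] 0.015650934081087104 11.1833
(array([ 0.0018, -0.5178, -0.0647]), 'jaw now -170.11', 'twist 7.39')
```

View pics/s8.png

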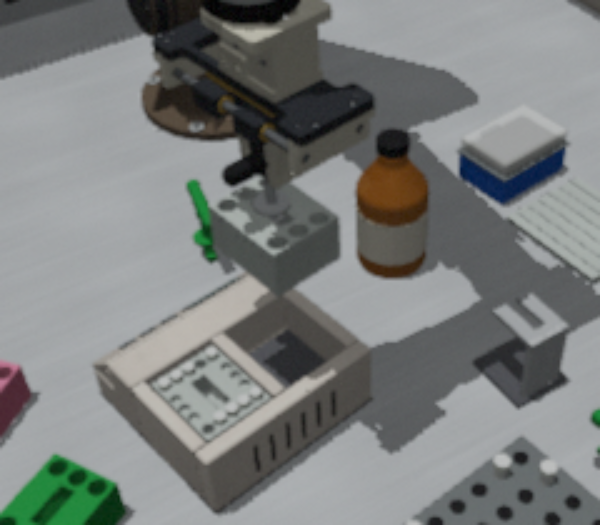

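Call:
jog_arm --motion '[{"dx":0,"dy":-0.008,"dz":-0.001,"twist":0},{"dx":0,"dy":-0.024,"dz":-0.003,"twist":0},{"dx":0,"dy":-0.048,"dz":-0.006,"twist":0.5},{"dx":0,"dy":-0.078,"dz":-0.0097,"twist":1},{"dx":0,"dy":-0.11,"dz":-0.0137,"twist":1.5},{"dx":0,"dy":-0.142,"dz":-0.0177,"twist":2},{"dx":0,"dy":-0.174,"dz":-0.0217,"twist":2.5},{"dx":0,"dy":-0.206,"dz":-0.0257,"twist":3},{"dx":0,"dy":-0.238,"dz":-0.0297,"twist":3.5},{"dx":0,"dy":-0.27,"dz":-0.0337,"twist":4},{"dx":0,"dy":-0.302,"dz":-0.0377,"twist":4.5},{"dx":0,"dy":-0.334,"dz":-0.0417,"twist":5},{"dx":0,"dy":-0.366,"dz":-0.0457,"twist":5.5},{"dx":0,"dy":-0.398,"dz":-0.0497,"twist":6},{"dx":0,"dy":-0.43,"dz":-0.0537,"twist":6.5},{"dx":0,"dy":-0.46,"dz":-0.0575,"twist":7},{"dx":0,"dy":-0.485,"dz":-0.0606,"twist":7.4},{"dx":0,"dy":-0.504,"dz":-0.063,"twist":7.4},{"dx":0,"dy":-0.514,"dz":-0.0643,"twist":7.4},{"dx":0,"dy":-0.5178,"dz":-0.0647,"twist":7.4}]'

```text
t: 12.9
eef_pos: [0.5399, 0.3165, 0.3115]
ee_rot: [0.523, 1.57, -2.574]
force: [1.5, -2.9, -7.2]
width: 0.0158
```

Call:
jog_arm --motion '[{"dx":0,"dy":0,"dz":0,"twist":0},{"dx":0,"dy":0,"dz":0,"twist":0},{"dx":0,"dy":0,"dz":0,"twist":0},{"dx":0,"dy":0,"dz":0,"twist":0},{"dx":0,"dy":0,"dz":0,"twist":0},{"dx":0,"dy":0,"dz":0,"twist":0}]'

```text
t: 13.4
eef_pos: [0.5405, 0.3142, 0.3127]
ee_rot: [-2.393, 1.57, 0.791]
force: [0.1, 0.9, -7.5]
width: 0.0153
```

```bash
python3 - <<'E'
from station import arm
from h import *; import pickle
st=arm.get_state(); P,M=tool(st); print(P,np.degrees(np.arctan2(M[1,2],M[0,2])),st['force'],st['width'],st['t'],M[:,0])
W=arm.camera_model('wrist'); f=arm.grab_frame('wrist'); np.save('w9.npy',f);pickle.dump((W,st),open('w9.pkl','wb'))
cv2.imwrite('pics/w9.png',f[:,:,::-1])
f=arm.grab_frame('top'); cv2.imwrite('pics/t9.png',f[:,:,::-1])
E
```

```text
[0.54053717 0.31417888 0.31271919] -177.5519992097343 [ 0.05305761  0.87585195 -7.4802913 ] 0.015304953608624963 13.4 [ 2.68718719e-04  2.71733238e-04 -9.99999927e-01]
```

View pics/w9.png

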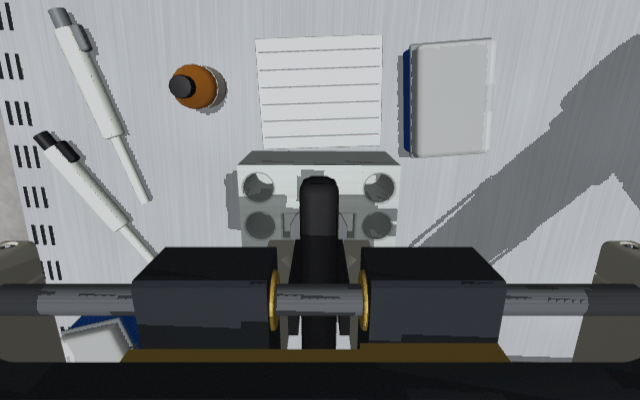

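```bash
python3 - <<'E'
import cv2;t=cv2.imread('pics/w9.png');cv2.imwrite('pics/w9c.png',cv2.resize(t[20:165,235:400],None,fx=4,fy=4,interpolation=cv2.INTER_CUBIC))
E
```

```text
(no output)
```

View pics/w9c.png

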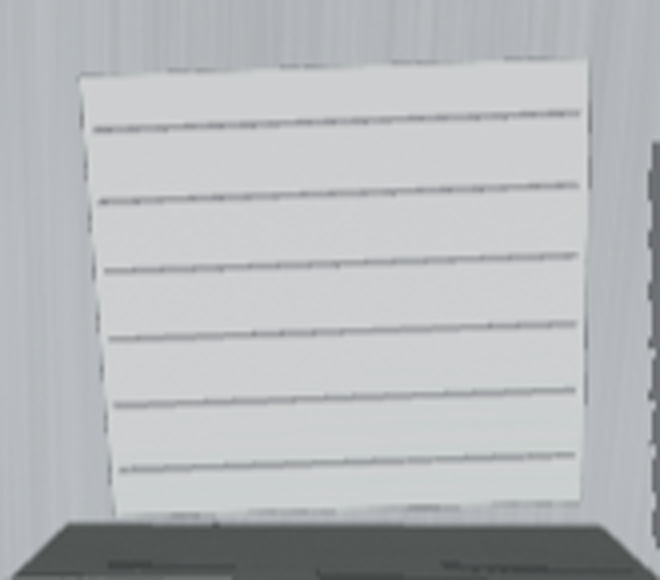

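```bash
python3 - <<'E'
from h import *; import pickle
from station import arm
W,st=pickle.load(open('w9.pkl','rb'))
f=lambda c:((c[0]+.5)/4+235-.5,(c[1]+.5)/4+20-.5)
q=np.array([onz(W,f(c),.012)[:2] for c in [(80,77),(587,60),(580,500),(116,515)]])
print(q.round(4),'centre',q.mean(0),[round(np.linalg.norm(q[i]-q[i-1]),4) for i in range(4)])
ang=lambda a,b:np.degrees(np.arctan2(a[1]-b[1],a[0]-b[0]))
print('yaw',ang(q[0],q[1]),ang(q[3],q[2]),ang(q[0],q[3])-90+180,ang(q[1],q[2])+90)
for a,b in [((95,130),(578,113)),((110,340),(573,324)),((120,469),(573,455))]: print('groove',ang(onz(W,f(a),.012),onz(W,f(b),.012)))
# block top far edge: rows ~ image (238,166)-(399,166); bottom front edge etc
P,M=tool(st); zt=P[2]-.1025+.05
for a,b in [((239,166),(400,166)),]:print('block top edge',onz(W,a,zt),onz(W,b,zt),ang(onz(W,a,zt),onz(W,b,zt)))
print('tool y-yaw+90', np.degrees(np.arctan2(M[1,1],M[0,1]))+90)
E
python3 - <<'E'
import cv2;t=cv2.imread('pics/w9.png');cv2.imwrite('pics/w9d.png',cv2.resize(t[140:250,220:420],None,fx=4,fy=4,interpolation=cv2.INTER_CUBIC))
E
```

```text
[[0.6209 0.1822]
 [0.4731 0.1712]
 [0.463  0.2993]
 [0.6107 0.3105]] centre [0.54191415 0.24079042] [np.float64(0.1287), np.float64(0.1482), np.float64(0.1285), np.float64(0.1481)]
yaw 4.267598892926298 4.353965472073797 4.575351174591958 4.512559638601843
groove 4.373388448315734
groove 4.414338571562737
groove 4.256380836926571
block top edge [0.58793007 0.27960887 0.26021919] [0.49495439 0.27555354 0.26021919] 2.497490115353957
tool y-yaw+90 2.44800496271084
```

View pics/w9d.png

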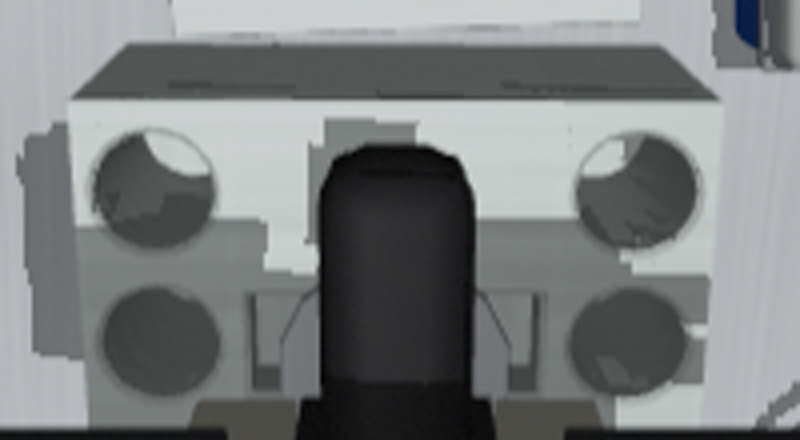

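```bash
python3 - <<'E'
from h import *
from station import arm
T=arm.camera_model('top'); t=cv2.imread('pics/top0.png')
c=cv2.resize(t[165:245,165:245],None,fx=7,fy=7,interpolation=cv2.INTER_CUBIC); cv2.imwrite('pics/pl.png',c)
S=arm.camera_model('scene'); s=cv2.imread('pics/scene0.png')
cv2.imwrite('pics/pls.png',cv2.resize(s[140:200,375:455],None,fx=8,fy=8,interpolation=cv2.INTER_CUBIC))
E
```

```text
(no output)
```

View pics/pl.png

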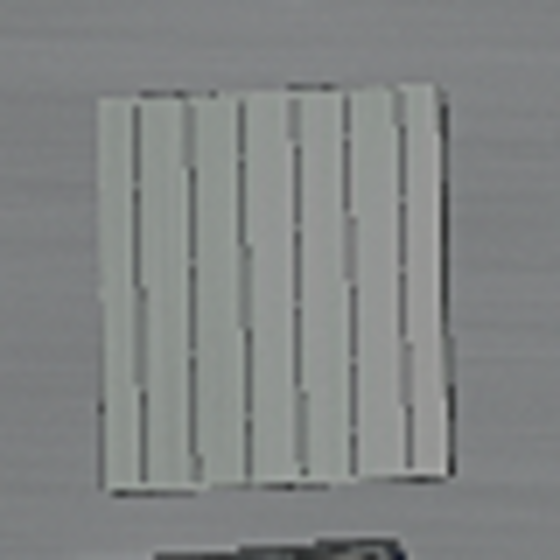

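View pics/pls.png

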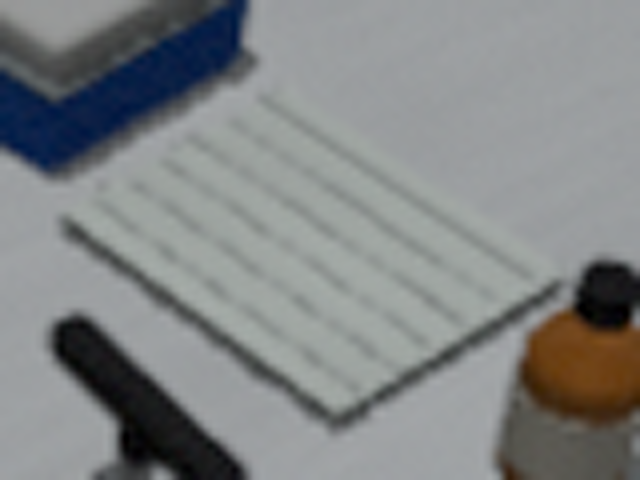

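```bash
python3 - <<'E'
from h import *
from station import arm
T=arm.camera_model('top');S=arm.camera_model('scene')
f=lambda c:((c[0]+.5)/7+165-.5,(c[1]+.5)/7+165-.5)
q=np.array([onz(T,f(c),.012)[:2] for c in [(97,97),(440,86),(448,476),(106,490)]])
ang=lambda a,b:np.degrees(np.arctan2(a[1]-b[1],a[0]-b[0]))
print(q.round(4),q.mean(0),ang(q[0],q[3]),ang(q[1],q[2]),ang(q[0],q[1])-90,ang(q[3],q[2])-90)
f=lambda c:((c[0]+.5)/8+375-.5,(c[1]+.5)/8+140-.5)
q=np.array([onz(S,f(c),.012)[:2] for c in [(262,92),(558,285),(336,415),(65,222)]])
print(q.round(4),q.mean(0),ang(q[1],q[0]),ang(q[2],q[3]))
st=arm.get_state();print(rel(st,(0.5413,0.2400,0.145),-175.6))
E
```

```text
[[0.6105 0.31  ]
 [0.6185 0.1799]
 [0.471  0.1693]
 [0.4619 0.2975]] [0.54045419 0.2391909 ] 4.8337833243092305 4.097923092317646 3.553452690020933 4.064929441777963
[[0.4595 0.289 ]
 [0.6155 0.3026]
 [0.622  0.1807]
 [0.4789 0.1676]] [0.54397233 0.23496743] 4.970693195139677 5.238151608568429
(array([0.1676, 0.0745, 0.0024]), 'jaw now -177.53', 'twist -1.93')
```

Call:
jog_arm --motion '[{"dx":0,"dy":0.01,"dz":0.0005,"twist":-0.5},{"dx":0,"dy":0.03,"dz":0.001,"twist":-1.2},{"dx":0.005,"dy":0.05,"dz":0.0018,"twist":-1.8},{"dx":0.02,"dy":0.067,"dz":0.0024,"twist":-2.2},{"dx":0.04,"dy":0.074,"dz":0.0024,"twist":-2.2},{"dx":0.06,"dy":0.075,"dz":0.0024,"twist":-2.2},{"dx":0.085,"dy":0.075,"dz":0.0024,"twist":-2.2},{"dx":0.11,"dy":0.075,"dz":0.0024,"twist":-2.2},{"dx":0.135,"dy":0.075,"dz":0.0024,"twist":-2.2},{"dx":0.155,"dy":0.075,"dz":0.0024,"twist":-2.2},{"dx":0.168,"dy":0.075,"dz":0.0024,"twist":-2.2},{"dx":0.175,"dy":0.075,"dz":0.0024,"twist":-2.2},{"dx":0.1776,"dy":0.075,"dz":0.0024,"twist":-2.2},{"dx":0.1776,"dy":0.075,"dz":0.0024,"twist":-2.2},{"dx":0.1776,"dy":0.075,"dz":0.0024,"twist":-2.2},{"dx":0.1776,"dy":0.075,"dz":0.0024,"twist":-2.2}]'

```text
t: 14.83
eef_pos: [0.5419, 0.2402, 0.1362]
ee_rot: [-2.617, 1.569, 0.607]
force: [0.1, 0.6, -7.0]
width: 0.0156
```

```bash
python3 - <<'E'
from station import arm
from h import *; import pickle
st=arm.get_state(); P,M=tool(st); print(P,np.degrees(np.arctan2(M[1,2],M[0,2])),st['force'],st['width'],st['t'],M[:,0])
W=arm.camera_model('wrist'); f=arm.grab_frame('wrist'); pickle.dump((W,st),open('w10.pkl','wb'))
cv2.imwrite('pics/w10.png',f[:,:,::-1]); cv2.imwrite('pics/w10c.png',cv2.resize(f[80:250,190:450,::-1],None,fx=3,fy=3,interpolation=cv2.INTER_CUBIC))
f=arm.grab_frame('scene'); cv2.imwrite('pics/s10.png',cv2.resize(f[100:220,330:480,::-1],None,fx=5,fy=5,interpolation=cv2.INTER_CUBIC))
E
```

```text
[0.54190531 0.24024379 0.13615282] -175.29038724274503 [ 0.089727    0.59816705 -7.00818576] 0.015575243828816558 14.8333 [ 0.00174993  0.00121598 -0.99999773]
```

View pics/w10c.png

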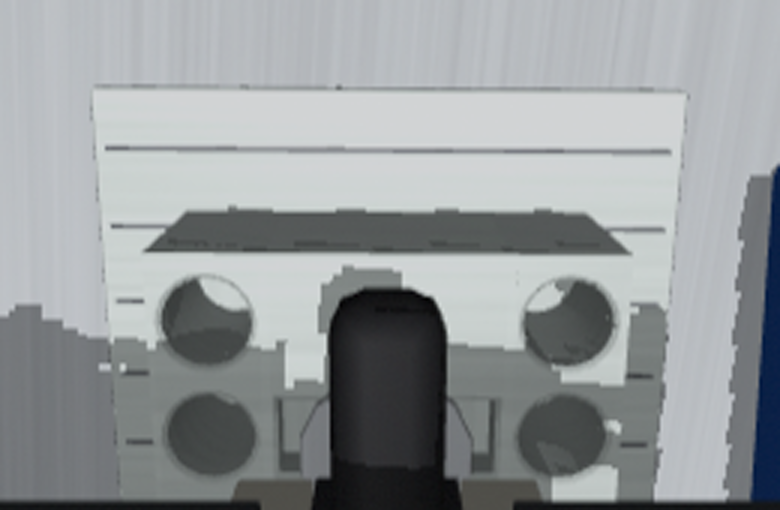

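View pics/s10.png

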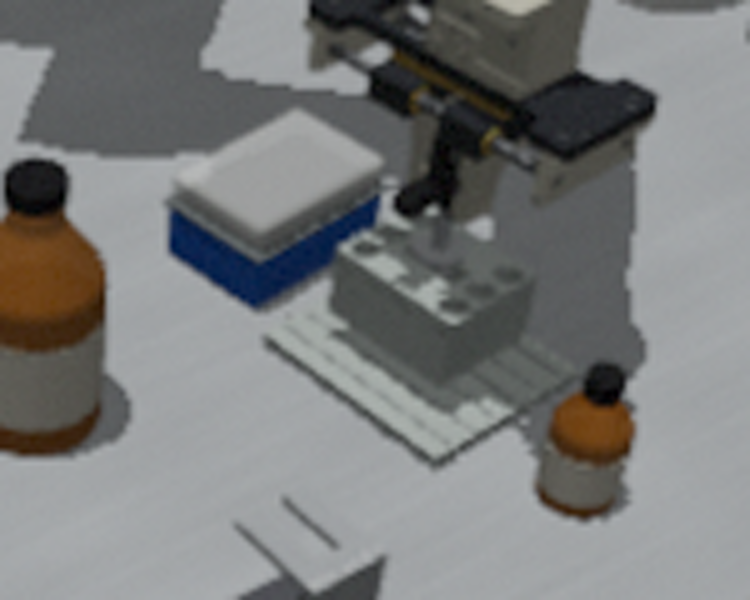

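```bash
python3 - <<'E'
from h import *; import pickle
W,st=pickle.load(open('w10.pkl','rb'));P,M=tool(st)
f=lambda c:((c[0]+.5)/3+190-.5,(c[1]+.5)/3+80-.5)
zb=P[2]-.1025
o=lambda c,z:onz(W,f(c),z)[:2]
u=np.array([np.cos(np.radians(4.4)),np.sin(np.radians(4.4))]);v=np.array([-u[1],u[0]])
pc=(o((93,87),.012)+o((686,93),.012))/2; print('plate far edge mid',pc,'len',np.linalg.norm(o((93,87),.012)-o((686,93),.012)),'centre',pc+v*.065)
b=(o((188,211),zb)+o((588,214),zb))/2;print('block low edge',b,np.linalg.norm(o((188,211),zb)-o((588,214),zb)),'centre',b+v*.038)
b2=(o((143,250),zb+.05)+o((632,254),zb+.05))/2;print('block top edge',b2,np.linalg.norm(o((143,250),zb+.05)-o((632,254),zb+.05)),'centre',b2+v*.038)
ang=lambda a,b:np.degrees(np.arctan2(a[1]-b[1],a[0]-b[0]))
print(ang(o((93,87),.012),o((686,93),.012)),ang(o((143,250),zb+.05),o((632,254),zb+.05)),ang(o((188,211),zb),o((588,214),zb)))
print(P)
E
```

```text
plate far edge mid [0.54657067 0.17615279] len 0.14819083169882705 centre [0.54158393 0.24096122]
block low edge [0.54471062 0.20321698] 0.09513053927771142 centre [0.5417953  0.24110498]
block top edge [0.54488067 0.20243383] 0.09402537486040068 centre [0.54196535 0.24032183]
4.203542309708214 4.3015261485560625 4.3432004156439215
[0.54190531 0.24024379 0.13615282]
```

Call:
jog_arm --motion '[{"dx":0.005,"dy":0,"dz":0,"twist":0},{"dx":0.01,"dy":0,"dz":0,"twist":0},{"dx":0.014,"dy":0,"dz":0,"twist":0},{"dx":0.016,"dy":0,"dz":0,"twist":0},{"dx":0.017,"dy":0,"dz":0,"twist":0},{"dx":0.018,"dy":0,"dz":0,"twist":0},{"dx":0.018,"dy":0,"dz":0,"twist":0},{"dx":0.018,"dy":0,"dz":0,"twist":0}]'

```text
t: 15.6
eef_pos: [0.5413, 0.2398, 0.1169]
ee_rot: [-2.998, 1.571, 0.225]
force: [-0.3, -0.1, -6.4]
width: 0.0155
```

Call:
jog_arm --motion '[{"dx":0.001,"dy":0,"dz":0,"twist":0},{"dx":0.0015,"dy":0,"dz":0,"twist":0},{"dx":0.002,"dy":0,"dz":0,"twist":0},{"dx":0.0025,"dy":0,"dz":0,"twist":0},{"dx":0.003,"dy":0,"dz":0,"twist":0},{"dx":0.0035,"dy":0,"dz":0,"twist":0},{"dx":0.004,"dy":0,"dz":0,"twist":0},{"dx":0.0045,"dy":0,"dz":0,"twist":0},{"dx":0.005,"dy":0,"dz":0,"twist":0},{"dx":0.0055,"dy":0,"dz":0,"twist":0},{"dx":0.006,"dy":0,"dz":0,"twist":0},{"dx":0.006,"dy":0,"dz":0,"twist":0},{"dx":0.006,"dy":0,"dz":0,"twist":0}]'

```text
t: 16.68
eef_pos: [0.5412, 0.2398, 0.1108]
ee_rot: [0.997, 1.571, -2.063]
force: [0.2, 0.8, -0.2]
width: 0.0161
```

Call:
jog_arm --motion '[{"dx":0.0008,"dy":0,"dz":0,"twist":0},{"dx":0.0016,"dy":0,"dz":0,"twist":0},{"dx":0.0024,"dy":0,"dz":0,"twist":0},{"dx":0.003,"dy":0,"dz":0,"twist":0},{"dx":0.003,"dy":0,"dz":0,"twist":0},{"dx":0.003,"dy":0,"dz":0,"twist":0}]'

```text
t: 17.18
eef_pos: [0.5412, 0.2398, 0.1078]
ee_rot: [0.604, 1.571, -2.456]
force: [0.2, -0.5, -0.8]
width: 0.0154
```

```bash
python3 - <<'E'
from station import arm
from h import *; import pickle
st=arm.get_state(); P,M=tool(st); print(P,np.degrees(np.arctan2(M[1,2],M[0,2])),st['force'],st['width'],st['t'],M[:,0])
W=arm.camera_model('wrist'); f=arm.grab_frame('wrist'); pickle.dump((W,st),open('w11.pkl','wb'))
cv2.imwrite('pics/w11c.png',cv2.resize(f[80:250,190:450,::-1],None,fx=3,fy=3,interpolation=cv2.INTER_CUBIC))
E
```

```text
[0.54122931 0.23980073 0.10779976] -175.30630346960083 [ 0.19703944 -0.54665164 -0.79734456] 0.015389927386486113 17.1833 [-5.95086970e-05 -4.87245150e-05 -9.99999997e-01]
```

View pics/w11c.png

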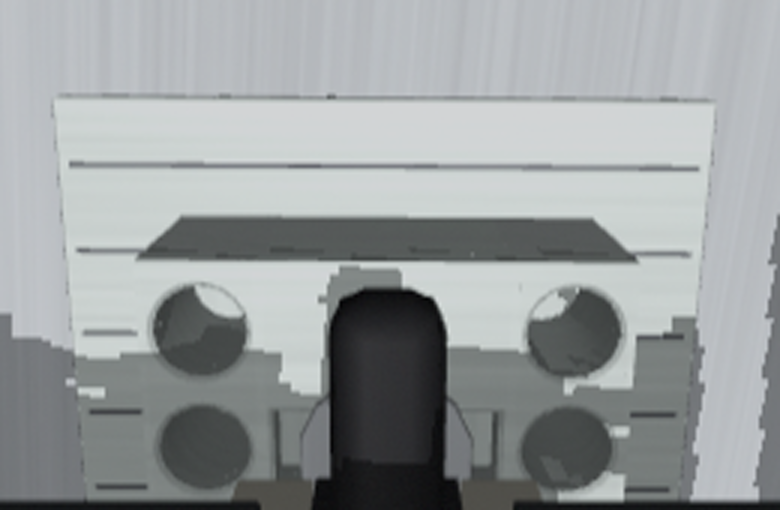

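Call:
jog_arm --motion '[{"dx":0,"dy":0,"dz":0,"twist":0},{"dx":0,"dy":0,"dz":0,"twist":0},{"dx":0,"dy":0,"dz":0,"twist":0},{"dx":0,"dy":0,"dz":0,"twist":0},{"dx":0,"dy":0,"dz":0,"twist":0},{"dx":0,"dy":0,"dz":0,"twist":0},{"dx":0,"dy":0,"dz":0,"twist":0},{"dx":0,"dy":0,"dz":0,"twist":0}]' --gripper 0.06

```text
t: 17.9
eef_pos: [0.5412, 0.2398, 0.1079]
ee_rot: [-2.329, 1.571, 0.894]
force: [-0.3, 0.5, -0.2]
width: 0.0591
```

Call:
jog_arm --motion '[{"dx":-0.01,"dy":0,"dz":0,"twist":0},{"dx":-0.03,"dy":0,"dz":0,"twist":0},{"dx":-0.055,"dy":0,"dz":0,"twist":0},{"dx":-0.085,"dy":0,"dz":0,"twist":0},{"dx":-0.115,"dy":-0.01,"dz":0,"twist":0},{"dx":-0.145,"dy":-0.03,"dz":0,"twist":0},{"dx":-0.17,"dy":-0.05,"dz":0,"twist":0},{"dx":-0.19,"dy":-0.07,"dz":0,"twist":0},{"dx":-0.2,"dy":-0.08,"dz":0,"twist":0},{"dx":-0.2,"dy":-0.08,"dz":0,"twist":0},{"dx":-0.2,"dy":-0.08,"dz":0,"twist":0},{"dx":-0.2,"dy":-0.08,"dz":0,"twist":0}]'

```text
t: 18.9
eef_pos: [0.5342, 0.3188, 0.3073]
ee_rot: [0.472, 1.57, -2.588]
force: [0.9, -0.7, -0.2]
width: 0.0602
```

```bash
python3 - <<'E'
from station import arm
from h import *; import pickle
st=arm.get_state(); P,M=tool(st); print(P,st['force'],st['width'],st['t'])
W=arm.camera_model('wrist'); f=arm.grab_frame('wrist'); pickle.dump((W,st),open('w12.pkl','wb'))
cv2.imwrite('pics/w12.png',f[:,:,::-1])
cv2.imwrite('pics/w12c.png',cv2.resize(f[10:180,220:420,::-1],None,fx=3.5,fy=3.5,interpolation=cv2.INTER_CUBIC))
f=arm.grab_frame('scene'); cv2.imwrite('pics/s12.png',f[:,:,::-1])
E
```

```text
[0.5341996  0.3188295  0.30725922] [ 0.91591839 -0.72467972 -0.22450462] 0.06016325952085981 18.9
```

View pics/w12c.png

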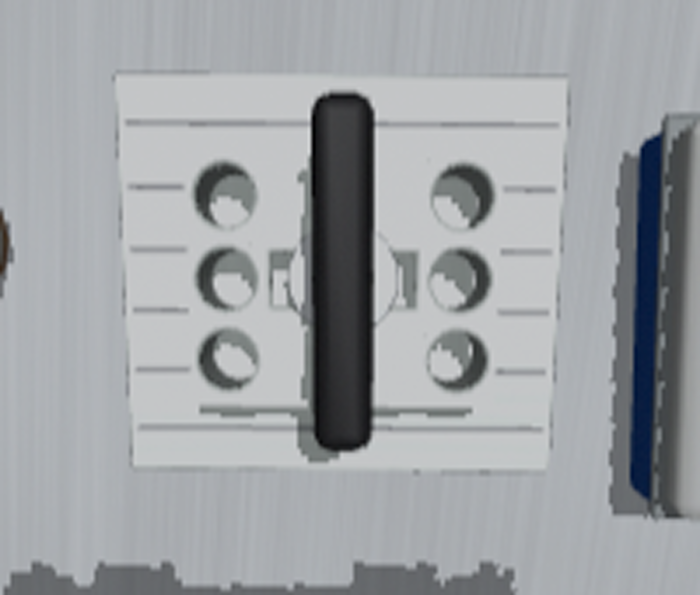

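View pics/s12.png

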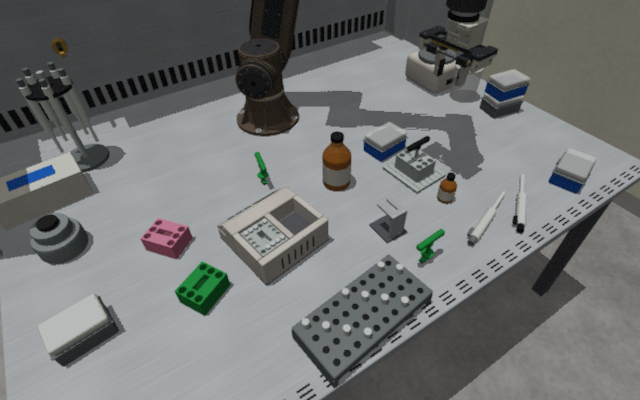

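```bash
python3 - <<'E'
from h import *; import pickle
W,st=pickle.load(open('w12.pkl','rb'))
f=lambda c:((c[0]+.5)/3.5+220-.5,(c[1]+.5)/3.5+10-.5)
o=lambda c,z:onz(W,f(c),z)[:2]
p=np.array([o(c,.012) for c in [(115,72),(568,76),(548,468),(133,465)]])
L=np.array([o(c,.062) for c in [(225,195),(226,278),(228,358)]]);Rr=np.array([o(c,.062) for c in [(463,194),(459,279),(457,358)]])
print('plate',p.mean(0),'block',(L.mean(0)+Rr.mean(0))/2)
d=L.mean(0)-Rr.mean(0);e=(p[0]+p[3]-p[1]-p[2])
print(np.degrees(np.arctan2(d[1],d[0])),np.degrees(np.arctan2(e[1],e[0])))
h=[o(c,.110) for c in [(343,95),(342,448)]];print('handle',(h[0]+h[1])/2,np.degrees(np.arctan2(*(h[1]-h[0])[::-1])))
from station import arm
print(arm.job_done())
E
```

```text
plate [0.54181166 0.24011108] block [0.54116753 0.23978998]
4.741279450411848 4.306146709440361
handle [0.54127254 0.23999151] 94.5288931819594
the job is handed in; nothing more can be done
None
```

The empty six-hole block now stands flat in the middle of the cooling plate, with the key standing locked in it. The job was handed in at about 19 s of the 58 s allowed.

I slid the key out of the fork, passed its head through the slot and gave it a quarter turn. I then lifted the block over the big bottle and lowered it onto the plate.

| Last check (wrist camera, after letting go) | Result |
|---|---|
| Block centre from plate centre | about 0.7 mm |
| Block angle to the plate's long side | about 0.4° |
| Key handle angle to the block's long side | about 90° |
| Largest wrist force reported | about 8 N (block and key hanging) |

- **Bystanders:** by eye in the final scene picture, the other block, bottles, tip box and look-alikes are where they were. The gripper was clear of everything when I handed in.
- **Disagreements:** the brief says the key hangs within 0.6 rad of square across the fork, but I saw the handle lying almost along it. It slid out without resistance. The scene camera put the plate centre about 5 mm from the other views, so I used the wrist and top cameras, which agreed to about 2 mm.

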